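# Turn a power-supply kit back to front from one parts rack to the other

## Task

The stores packed this power-supply kit back to front. Move the four parts from the full rack into the empty rack in reverse order, so that the leftmost part ends in the rightmost pocket, the next one in the pocket beside it, and so on, each standing upright on the floor of its own pocket. Set them down gently without dropping any, and leave the bottle and the tin of brass wool beside the racks where they are.

Things in the scene. Friction and masses are not known exactly. Their poses are not given: they have to be found in the camera images.
- full_rack: The full rack: fixed black base 140 (x) x 274 (y) x 4 mm with a cheek 30 mm high at each end. Four like blue tubs stand in a row along its y, centres at y = +96, +32, -32, -96 mm, one part in each. Origin: centre of its underside, on the bench. x points away from the robot, +y to the left as the robot sees it (yaw within 0.25 rad). The racks stand side by side; which is on which side varies.
- empty_rack: The empty rack, fixed, same make, size and axes. Origin: centre of its underside. Four empty pockets in a row, centres at y = +96, +32, -32, -96 mm (left to right as the robot sees it), x = 0. Each is 126 (x) by 57 (y) mm inside; its floor is 7 mm above the origin; long side walls rise 16 mm, end lips 8 mm above that floor; 7 mm of wall between pockets.
- capacitor_mid (a point): Screw-terminal electrolytic capacitor, an upright dark-grey can 40 mm in diameter and 60 mm high with a flat foot; two brass terminals rise 7 mm above the top. About 110 g. Loose, upright in a tub of the full rack, its x along the tub's x within 0.15 rad. This point: its centre, 30 mm above its underside; z up.
- transformer_mid (a point): Small open-frame mains transformer: dark laminated iron core 48 (x) x 19 (y) mm, 58 mm high, with a cream taped coil bulging to 36 mm in y and a flat foot plate 48 x 36 mm. Grip it by the core, across its x (48 mm). About 320 g. Loose, upright in a tub of the full rack, its x along the tub's x within 0.15 rad. This point: its centre, 29 mm above its underside; z up.
- choke_mid (a point): Toroidal choke: copper-wound ring 50 mm across (x), 19 mm thick (y), standing on edge in a black foot 43 x 31 mm and 10 mm high; 58 mm high in all, ring centre 32 mm up. Grip it across its x (50 mm). About 150 g. Loose, upright in a tub of the full rack, its x along the tub's x within 0.15 rad. This point: its centre, 29 mm above its underside; z up.
- heatsink_mid (a point): Finned aluminium heat sink, an upright block 36 (x) x 31 (y) x 60 mm high with five vertical fins. Grip it across its x (36 mm, the flat outer fins). About 90 g. Loose, upright in a tub of the full rack, its x along the tub's x within 0.15 rad. This point: its centre, 30 mm above its underside; z up.
- tub_capacitor: The tub of the full rack in which the capacitor stands at the start; fixed. Blue, 132 (x) x 63 (y) mm, 3 mm floor, side walls 19 mm and end lips 11 mm high from its underside; inside 126 x 57 mm. Origin: centre of its underside, 4 mm above the bench; axes as the rack's. Its place in the row differs from start to start.
- tub_transformer: The tub of the full rack in which the transformer stands at the start; fixed. Blue, 132 (x) x 63 (y) mm, 3 mm floor, side walls 19 mm and end lips 11 mm high from its underside; inside 126 x 57 mm. Origin: centre of its underside, 4 mm above the bench; axes as the rack's. Its place in the row differs from start to start.
- tub_choke: The tub of the full rack in which the choke stands at the start; fixed. Blue, 132 (x) x 63 (y) mm, 3 mm floor, side walls 19 mm and end lips 11 mm high from its underside; inside 126 x 57 mm. Origin: centre of its underside, 4 mm above the bench; axes as the rack's. Its place in the row differs from start to start.
- tub_heatsink: The tub of the full rack in which the heatsink stands at the start; fixed. Blue, 132 (x) x 63 (y) mm, 3 mm floor, side walls 19 mm and end lips 11 mm high from its underside; inside 126 x 57 mm. Origin: centre of its underside, 4 mm above the bench; axes as the rack's. Its place in the row differs from start to start.
- cleaner_bottle: Bystander, to be left alone: white round plastic bottle with black cap, 52 mm in diameter, 128 mm high, standing to the left of the racks. Origin: centre of its underside.
- tip_cleaner: Bystander, to be left alone: low round steel tin of brass wool, 68 mm in diameter, 40 mm high, to the right of the racks. Origin: centre of its underside.

How it is judged:
At the end, for the whole second after the job is handed in: Each part stands in the empty rack's pocket that mirrors its starting place (leftmost to rightmost and so on): within 15 mm of the pocket's middle across it and 47 mm along it, on the pocket floor (height within 4 mm), upright within 0.12 rad, released and at rest (((y of tub_capacitor in the frame of full_rack between 0.081 and 0.111 m and y of capacitor_mid in the frame of empty_rack between -0.111 and -0.081 m) or (y of tub_capacitor in the frame of full_rack between 0.017 and 0.047 m and y of capacitor_mid in the frame of empty_rack between -0.047 and -0.017 m) or (y of tub_capacitor in the frame of full_rack between -0.047 and -0.017 m and y of capacitor_mid in the frame of empty_rack between 0.017 and 0.047 m) or (y of tub_capacitor in the frame of full_rack between -0.111 and -0.081 m and y of capacitor_mid in the frame of empty_rack between 0.081 and 0.111 m)) and x of capacitor_mid in the frame of empty_rack between -0.047 and 0.047 m and z of capacitor_mid in the frame of empty_rack between 0.033 and 0.041 m and angle between each of capacitor_mid, transformer_mid, choke_mid, heatsink_mid's own z axis and vertical below 0.12 rad and linear speed of each of capacitor, transformer, choke, heatsink below 0.02 m/s and contact force between the fingers and capacitor below 0.05 N and ((y of tub_transformer in the frame of full_rack between 0.081 and 0.111 m and y of transformer_mid in the frame of empty_rack between -0.111 and -0.081 m) or (y of tub_transformer in the frame of full_rack between 0.017 and 0.047 m and y of transformer_mid in the frame of empty_rack between -0.047 and -0.017 m) or (y of tub_transformer in the frame of full_rack between -0.047 and -0.017 m and y of transformer_mid in the frame of empty_rack between 0.017 and 0.047 m) or (y of tub_transformer in the frame of full_rack between -0.111 and -0.081 m and y of transformer_mid in the frame of empty_rack between 0.081 and 0.111 m)) and x of transformer_mid in the frame of empty_rack between -0.047 and 0.047 m and z of transformer_mid in the frame of empty_rack between 0.0318 and 0.0398 m and contact force between the fingers and transformer below 0.05 N and ((y of tub_choke in the frame of full_rack between 0.081 and 0.111 m and y of choke_mid in the frame of empty_rack between -0.111 and -0.081 m) or (y of tub_choke in the frame of full_rack between 0.017 and 0.047 m and y of choke_mid in the frame of empty_rack between -0.047 and -0.017 m) or (y of tub_choke in the frame of full_rack between -0.047 and -0.017 m and y of choke_mid in the frame of empty_rack between 0.017 and 0.047 m) or (y of tub_choke in the frame of full_rack between -0.111 and -0.081 m and y of choke_mid in the frame of empty_rack between 0.081 and 0.111 m)) and x of choke_mid in the frame of empty_rack between -0.047 and 0.047 m and z of choke_mid in the frame of empty_rack between 0.0318 and 0.0398 m and contact force between the fingers and choke below 0.05 N and ((y of tub_heatsink in the frame of full_rack between 0.081 and 0.111 m and y of heatsink_mid in the frame of empty_rack between -0.111 and -0.081 m) or (y of tub_heatsink in the frame of full_rack between 0.017 and 0.047 m and y of heatsink_mid in the frame of empty_rack between -0.047 and -0.017 m) or (y of tub_heatsink in the frame of full_rack between -0.047 and -0.017 m and y of heatsink_mid in the frame of empty_rack between 0.017 and 0.047 m) or (y of tub_heatsink in the frame of full_rack between -0.111 and -0.081 m and y of heatsink_mid in the frame of empty_rack between 0.081 and 0.111 m)) and x of heatsink_mid in the frame of empty_rack between -0.047 and 0.047 m and z of heatsink_mid in the frame of empty_rack between 0.033 and 0.041 m and contact force between the fingers and heatsink below 0.05 N); the robot touches nothing.
It fails at once if a part is dropped or falls (faster than 0.6 m/s with no finger on it) ((contact force between the fingers and capacitor below 0.05 N and linear speed of capacitor above 0.6 m/s) or (contact force between the fingers and transformer below 0.05 N and linear speed of transformer above 0.6 m/s) or (contact force between the fingers and choke below 0.05 N and linear speed of choke above 0.6 m/s) or (contact force between the fingers and heatsink below 0.05 N and linear speed of heatsink above 0.6 m/s)).
It fails at once if the bottle or the tin is shifted by more than 20 mm (distance of any of cleaner_bottle, tip_cleaner from where it was at the start of the episode above 0.02 m).
It also fails if it takes over 99 s, if anything falls off the work surface, if the arm or the gripper's body presses on something with over 40 N, if the wrist force passes 120 N, or if a joint passes its speed limit or range.

## Robot

A 7-joint arm with a two-finger parallel gripper is mounted at the origin on the work surface. World frame = base frame: x ahead of the robot, y to its left, z up, the work surface at z = 0. Lengths are in m, angles in rad, forces in N, time in s.
With the tool pointing down it reaches from about 0.425 to 0.925 m from the base axis. Payload 6.8 kg.
Tool frame: the origin (TCP) lies between the finger pads; the fingertips stand 22 mm ahead of it and the grasp point (between the pads) lies 3 mm ahead of it (bot.tip_reach is the distance from the TCP to the fingertips, in m); z points along the fingers, x is the direction in which the jaws open and shut, and the axes are right-handed (so a half turn about z gives the same grasp; the last joint's range is limited). The gripper opens to 85 mm and grips with 20 to 120 N. Pads are 22 mm wide; open, the fingers measure 114 mm over their backs; the gripper's body (76 mm by 85 mm) begins 54 mm behind the grasp point. The pads swing forward as they close: fully open they stand 13 mm farther back than shut.
Start: joints at [1.199, 0.477, 0.022, 1.555, -0.011, 1.109, -0.083], TCP at [0.176, -0.652, 0.253] pointing down, gripper open.
Joint ranges: [-2.96, 2.96], [-0.34, 2.1], [-1.41, 1.46], [0.24, 2.44], [-1.37, 4.51], [0.17, 1.92], [-2.96, 2.96]. Speed limits (rad/s): [2.39, 2.39, 3.14, 3.14, 3.14, 3.14, 3.14].

## Interface

Orientations are given as a unit quaternion [w, x, y, z].
In Python, from station import bot gives the robot as it stands.
- The arm moves only by the tool step_arm, never from a script. Its argument "targets" is a list of rows, each a list of 5 numbers: the shift along the tool's x, y, z in mm, then the turn about the tool's z in degrees, then the closure, from 0 (fully open) to 1 (shut). In form: [[dx, dy, dz, spin, jaw], ...]. A call has 1 to 20 rows; each row is the pose to reach, as a shift and turn from the pose commanded when the call began, along the tool's axes at that moment; what a row does not reach only later rows make up. A row lasts 1/12 s, in which the tool goes at most 41.7 mm and 7.16 degrees, less where a joint would pass 70% of its speed; a pose out of reach is approached as far as the arm can. A call with a gripper value outside its range is refused whole. The fingers move at their own pace and stop on an object; "newtons" is the grip in N (left out, the last holds). Time passes only in rows, so rows that repeat a pose let the fingers close. It gives the time, the measured TCP pose, the force and the opening at its end, in the units of the state.
- bot.get_obs(): the state, without advancing time (a new reading comes with each control period).
- bot.read_camera(name): name is "side" or "top"; returns a dict with "frame" (420x560x3 uint8, red, green, blue), "z_map" (420x560 float32, m along the optical axis (not along the pixel's ray), 0 where there is no reading), "fov_y" (degrees; the focal length in pixels is half the picture's height over the tangent of half this angle, whatever the lens; pixels are square), "cx", "cy" (the principal point, pixels), "distortion" ([k1, k2, p1, p2, k3] as OpenCV has them; the pictures are not rectified), "R" (3x3) and "t" (3): a world point X has camera coordinates R X + t. Camera axes: x right, y down, z forward; pixel columns grow to the right and rows downward; lengths in m; the calibration is good to about 2 mm. A picture is of the moment at which its call begins.
- bot.hand_in(): hands the job in, once; it reports no verdict.
The state is a dict: "t": time; "q": joint angles; "joint_vel": joint speeds; "joint_torque": joint torques, N m; "eef_pos": TCP position; "tool_rot": TCP orientation; "contact_force": force on the tool from outside, world axes, zero at the start; "torque": the same for the moment, N m; "gripper_width": opening from 0.0 (shut) to 1.0 (fully open).
Only numpy, scipy, OpenCV 4.12 (cv2) and the standard library are available. Lean on these libraries where they do the work, as an engineer would, in place of code of your own. Each camera call takes 0.05 s, during which the arm holds its last target.

## Working session

There is one attempt and no reset: what is moved stays moved. The work goes in short steps, Python scripts to look and compute and a tool call to move; the robot and the scene stay as the last step left them, time stands still between calls to the robot, and variables do not carry over. Pictures are saved under pics/ and viewed, and the job is handed in when it is done.

Besides the shell and the picture viewer there is one more tool, called after "Emit:" as name([rows], argument=value, ...), one row to a line, values as JSON. step_arm: Moves the arm, as the interface text tells. Its arguments: {"type":"object","properties":{"targets":{"type":"array"},"newtons":{"type":"number"}},"required":["targets"]}

```bash
mkdir -p pics; ls; python3 - <<'E'
from station import bot
import cv2, numpy as np
o=bot.get_obs(); print(o)
for n in("side","top"):
    c=bot.read_camera(n); cv2.imwrite(f"pics/{n}0.png",c["frame"][:,:,::-1])
    np.savez(f"{n}0.npz",**c)
    print(n,c["fov_y"],c["cx"],c["cy"],c["distortion"],c["R"],c["t"],(c["z_map"]>0).mean())
E
```

```text
pics
{'t': 0.0, 'q': array([ 1.19890706,  0.47778757,  0.02234712,  1.55644076, -0.01151711,
        1.10930468, -0.08308963]), 'joint_vel': array([ 8.26891844e-04,  1.75974279e-03, -7.86457656e-05, -5.39710447e-05,
        1.41414712e-03,  1.42123732e-03, -1.37933822e-04]), 'joint_torque': array([ 8.49820208e-04, -5.96447325e+01,  1.60890877e+00, -2.81196606e+01,
        1.25965310e-02,  9.35904711e-03,  2.51149100e-05]), 'eef_pos': array([ 0.17584588, -0.65112449,  0.25233874]), 'tool_rot': array([-5.01036948e-04,  7.93963740e-01, -6.07964438e-01, -7.55001028e-04]), 'contact_force': array([ 0.4807465 ,  0.14419968, -0.78287143]), 'torque': array([-0.01265566,  0.03812378, -0.04577822]), 'gripper_width': 0.9977326193837602}
side 45.83449750051242 273.9645711711685 214.72539823990178 [-0.05155844  0.          0.          0.          0.        ] [[-0.7731459  -0.63395051 -0.01876587]
 [-0.36513788  0.46911366 -0.80411858]
 [ 0.51857472 -0.61484886 -0.59417266]] [0.4068752  0.23303335 1.08872573] 0.9959311224489796
top 43.71505580505517 282.99430130027264 211.73692865050347 [-0.17535986  0.          0.          0.          0.        ] [[-0.02370205 -0.99970396 -0.00549623]
 [-0.99895888  0.02389803 -0.03885928]
 [ 0.03897912  0.00456946 -0.99922958]] [0.00566745 0.52453732 1.57341665] 0.996016156462585
```

View pics/top0.png

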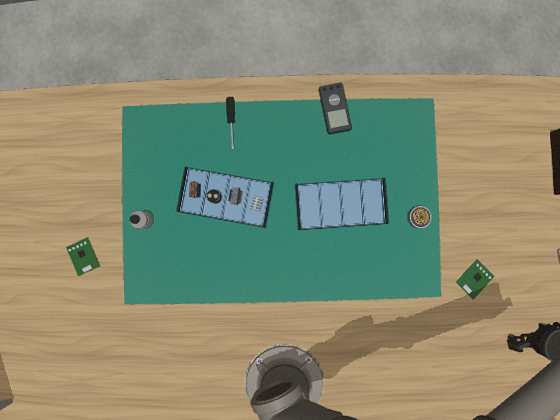

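View pics/side0.png

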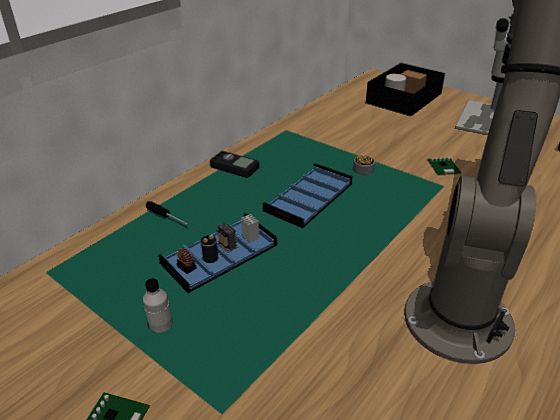

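The top view shows the full rack on the left (columns 178–272, rows 168–227). From the left it holds the choke (195,189), capacitor (214,197), transformer (236,196) and heat sink (257,202). The empty rack is on the right (296–388, 179–229), with the bottle at (141,219) and the tin at (420,217). Next I measure them.

```bash
cat > h.py <<'E'
import numpy as np, cv2
def load(n,k):
    return dict(np.load(f"{n}{k}.npz"))
def grab(n,k):
    from station import bot
    c=bot.read_camera(n); np.savez(f"{n}{k}.npz",**c); return c
def KM(c):
    f=210/np.tan(np.radians(c["fov_y"])/2)
    return np.array([[f,0,c["cx"]],[0,f,c["cy"]],[0,0,1]])
def norm(c,px):
    px=np.asarray(px,float).reshape(-1,1,2)
    return cv2.undistortPoints(px,KM(c),c["distortion"]).reshape(-1,2)
def plane(c,px,z):
    n=norm(c,px); d=np.c_[n,np.ones(len(n))]@c["R"]; o=-c["R"].T@c["t"]
    s=(z-o[2])/d[:,2]; return o+d*s[:,None]
def cloud(c):
    v,u=np.mgrid[:420,:560]; n=norm(c,np.c_[u.ravel(),v.ravel()])
    z=c["z_map"].ravel(); P=np.c_[n*z[:,None],z]
    return ((P-c["t"])@c["R"]).reshape(420,560,3)
def proj(c,P):
    r,_=cv2.Rodrigues(c["R"]); return cv2.projectPoints(np.asarray(P,float).reshape(-1,1,3),r,c["t"],KM(c),c["distortion"])[0].reshape(-1,2)
E
python3 - <<'E'
from h import *
for n in("top","side"):
    c=load(n,0); W=cloud(c); hsv=cv2.cvtColor(c["frame"],cv2.COLOR_RGB2HSV)
    m=(cv2.inRange(hsv,(98,60,60),(118,255,255)))
    k,l,s,ce=cv2.connectedComponentsWithStats(m)
    print(n,[(tuple(x),tuple(y.round())) for x,y in zip(s[1:],ce[1:]) if x[4]>30])
    # green mat heights
    g=cv2.inRange(hsv,(70,100,40),(90,255,255))>0
    print("mat z",np.percentile(W[g][:,2],[5,50,95]).round(4))
    tgt=(W[...,2]>0.008)&(W[...,0]>0.45)&(W[...,0]<0.85)&(abs(W[...,1])<0.45)
    k,l,s,ce=cv2.connectedComponentsWithStats(tgt.astype(np.uint8))
    for i in range(1,k):
        if s[i,4]>40:
            P=W[l==i]; print(s[i],P.min(0).round(3),P.max(0).round(3))
for n,(x0,x1,y0,y1) in dict(top=(170,400,155,240),side=(150,370,155,300)).items():
    c=load(n,0); f=c["frame"][y0:y1,x0:x1,::-1]; cv2.imwrite(f"pics/{n}0z.png",cv2.resize(f,None,fx=3.4,fy=3.4,interpolation=cv2.INTER_CUBIC))
E
```

```text
top [((np.int32(180), np.int32(168), np.int32(91), np.int32(59), np.int32(3052)), (np.float64(225.0), np.float64(197.0))), ((np.int32(298), np.int32(179), np.int32(88), np.int32(50), np.int32(3717)), (np.float64(341.0), np.float64(204.0)))]
mat z [-0.0047  0.0014  0.0076]
[321 103  31  32 758] [ 0.758 -0.22   0.008] [ 0.85  -0.131  0.046]
[225 106  11  43 191] [0.722 0.134 0.009] [0.85  0.164 0.037]
[ 176  167   98   61 2749] [ 0.463 -0.014  0.008] [0.667 0.319 1.593]
[ 295  176   94   54 2241] [ 0.463 -0.327  0.008] [ 0.626 -0.014  1.593]
[407 205  24  23 425] [ 0.463 -0.45   0.008] [ 0.535 -0.014  1.593]
[130 211  23  18 346] [ 0.463 -0.014  0.008] [0.536 0.44  1.593]
side [((np.int32(269), np.int32(166), np.int32(81), np.int32(57), np.int32(1994)), (np.float64(310.0), np.float64(193.0))), ((np.int32(163), np.int32(221), np.int32(111), np.int32(68), np.int32(1927)), (np.float64(219.0), np.float64(257.0))), ((np.int32(212), np.int32(232), np.int32(7), np.int32(11), np.int32(39)), (np.float64(216.0), np.float64(237.0)))]
mat z [-0.0012  0.0017  0.0048]
[223 155  36  22 527] [ 0.755 -0.219  0.008] [ 0.85  -0.133  0.041]
[353 155  22  19 324] [ 0.462 -0.45   0.008] [ 0.53  -0.383  0.045]
[ 262  163   90   64 2144] [ 0.469 -0.326  0.008] [ 0.623 -0.04   0.039]
[151 204  37  21 192] [0.72  0.134 0.008] [0.85  0.162 0.031]
[ 158  213  119   78 3433] [0.477 0.021 0.008] [0.668 0.316 0.077]
[ 143  278   29   54 1100] [0.48  0.392 0.008] [0.529 0.446 0.132]
```

View pics/top0z.png

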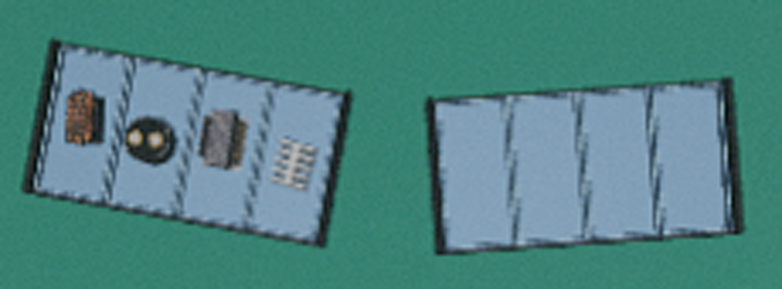

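View pics/side0z.png

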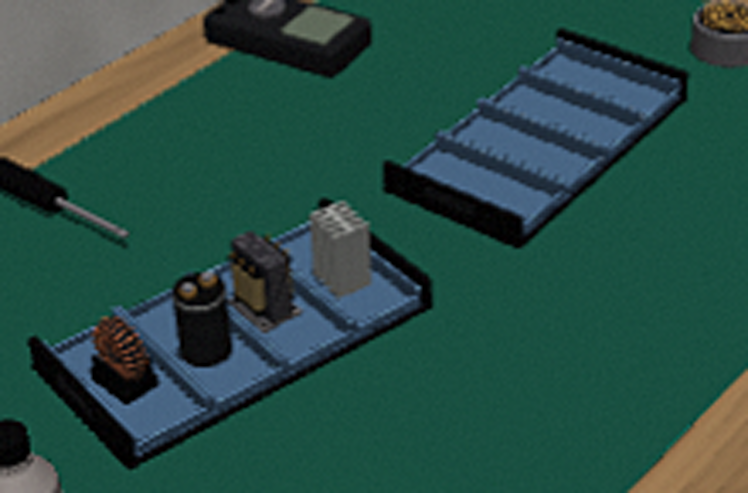

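```bash
cat > meas.py <<'E'
from h import *
def racks(k):
  for n in("top","side"):
    c=load(n,k); W=cloud(c); hsv=cv2.cvtColor(c["frame"],cv2.COLOR_RGB2HSV)
    m=cv2.inRange(hsv,(98,60,50),(118,255,255))
    m=cv2.morphologyEx(m,cv2.MORPH_CLOSE,np.ones((9,9)))
    kk,l,s,ce=cv2.connectedComponentsWithStats(m)
    for i in np.argsort(-s[1:,4])[:2]+1:
        cs,_=cv2.findContours((l==i).astype(np.uint8),cv2.RETR_EXTERNAL,cv2.CHAIN_APPROX_NONE)
        p=max(cs,key=len).reshape(-1,2)
        P=plane(c,p,0.017)[:,:2]
        r=cv2.minAreaRect((P*1000).astype(np.float32)); a=r[2]
        yaw=(a+45)%90-45
        q=W[(l==i)]; q=q[(q[:,2]>-.005)&(q[:,2]<.035)]
        r2=cv2.minAreaRect((q[:,:2]*1000).astype(np.float32)); y2=(r2[2]+45)%90-45
        print(n,"ray rect",np.round(r[0],1),np.round(r[1],1),round(yaw,2)," cloud",np.round(r2[0],1),np.round(r2[1],1),round(y2,2))
if __name__=="__main__": racks(0)
E
python3 meas.py
python3 - <<'E'
from h import *
# parts: high points in both views
for n in("top","side"):
    c=load(n,0); W=cloud(c)
    m=(W[...,2]>0.040)&(W[...,2]<.1)&(W[...,0]>0.5)&(W[...,0]<0.66)&(W[...,1]>0.02)&(W[...,1]<.33)
    kk,l,s,ce=cv2.connectedComponentsWithStats(m.astype(np.uint8))
    for i in range(1,kk):
        if s[i,4]<12: continue
        P=W[l==i]; T=P[P[:,2]>np.percentile(P[:,2],95)-.012]
        r=cv2.minAreaRect((P[:,:2]*1000).astype(np.float32))
        print(n,ce[i].round(),s[i,4],"xy rng",P.min(0).round(3),P.max(0).round(3),"zpct",np.percentile(P[:,2],[50,90,97]).round(4),"rect",np.round(r[0],1),np.round(r[1],1),round((r[2]+45)%90-45,1))
E
```

```text
top ray rect [ 544.5 -186.3] [135.2 266. ] 2.64  cloud [ 545.5 -185.1] [136.7 264.3] 2.79
top ray rect [573.7 169. ] [272.  135.3] -11.71  cloud [573.8 167.5] [269.6 136.3] -11.88
side ray rect [570.8 165.6] [263.7 148.4] -11.56  cloud [583.9 165.2] [260.  160.1] -11.07
side ray rect [ 542.2 -188.9] [144.  271.6] 2.77  cloud [ 543.8 -184.7] [135.1 266.6] 2.6
top [193. 189.] 98 xy rng [0.576 0.25  0.041] [0.622 0.269 0.07 ] zpct [0.0582 0.0654 0.0672] rect [598.8 259.4] [18.2 45.6] -3.2
top [235. 195.] 180 xy rng [0.551 0.115 0.049] [0.599 0.154 0.074] zpct [0.0624 0.068  0.0705] rect [575.2 133.5] [35.5 47.7] -12.9
top [213. 196.] 161 xy rng [0.556 0.178 0.04 ] [0.594 0.218 0.085] zpct [0.0685 0.074  0.0776] rect [574.8 196.7] [39.4 38.7] 18.3
top [256. 202.] 85 xy rng [0.53  0.051 0.041] [0.571 0.089 0.073] zpct [0.0662 0.0711 0.0722] rect [551.1  71.3] [30.6 36.6] -19.0
side [249. 223.] 235 xy rng [0.527 0.053 0.04 ] [0.573 0.093 0.071] zpct [0.0637 0.0687 0.0699] rect [550.4  72.3] [32.5 42. ] -18.6
side [226. 232.] 240 xy rng [0.548 0.113 0.04 ] [0.6   0.155 0.07 ] zpct [0.0597 0.0668 0.0677] rect [573.8 134.9] [36.5 52. ] -13.5
side [209. 244.] 257 xy rng [0.552 0.178 0.04 ] [0.593 0.217 0.077] zpct [0.0657 0.0719 0.075 ] rect [571.5 197.6] [38.5 36.8] 19.2
side [185. 254.] 138 xy rng [0.571 0.249 0.04 ] [0.617 0.268 0.067] zpct [0.0563 0.0636 0.0653] rect [593.9 258.2] [18.3 46.4] -4.6
```

Both views agree to about 3–5 mm, and the heights fit the text: tops at about 65 (choke), 67 (transformer), 74 (capacitor) and 70 mm (heat sink). As a check, I'll locate the empty rack's dividers and cheeks and overlay the computed pocket and part centres.

```bash
cat > plan.py <<'E'
import numpy as np
from scipy.spatial.transform import Rotation as Rr
from h import *
FULL=(0.574,0.1675,np.radians(-11.75)); EMPTY=(0.5445,-0.186,np.radians(2.7))
def rk(r,x,y,z): 
    c,s=np.cos(r[2]),np.sin(r[2]); return np.array([r[0]+c*x-s*y,r[1]+s*x+c*y,z])
def rel(pos,yawdeg,frm=None):
    from station import bot
    o=bot.get_obs(); w=o["tool_rot"]; R=Rr.from_quat([w[1],w[2],w[3],w[0]]).as_matrix()
    p=o["eef_pos"]; d=R.T@(np.asarray(pos)-p)*1000
    phi=np.degrees(np.arctan2(R[1,0],R[0,0])); sp=(phi-yawdeg+180)%360-180
    print("t%.2f"%o["t"],"at",p.round(4),"phi %.1f tilt %.2f"%(phi,np.degrees(np.arccos(-R[2,2]))),"-> shift mm",d.round(1),"spin %.1f"%sp)
E
python3 - <<'E'
from plan import *
for n in("top","side"):
    c=load(n,0); f=cv2.resize(c["frame"][:,:,::-1],None,fx=4,fy=4,interpolation=cv2.INTER_CUBIC)
    def dot(P,col):
        q=((proj(c,P)+.5)*4-.5).astype(int)
        for a in q: cv2.circle(f,tuple(int(v) for v in a),3,col,-1)
    for r in(FULL,EMPTY):
        dot([rk(r,x,y,.004) for x in(-.07,.07) for y in(-.137,.137)],(0,0,255))
        dot([rk(r,x,y,.023) for x in(-.063,.063) for y in(-.064,0,.064)],(0,255,255))
        dot([rk(r,x,y,.034) for x in(-.07,.07) for y in(-.137,.137)],(255,0,255))
    dot([(.597,.259,.065),(.573,.197,.067),(.5745,.134,.065),(.551,.072,.067)],(0,255,0))
    x0,x1,y0,y1=dict(top=(170,370+30,155,240),side=(155,355,155,295))[n]
    g=f[y0*4:y1*4,x0*4:x1*4]; cv2.imwrite(f"pics/{n}ov.png",cv2.resize(g,(800,int(800*g.shape[0]/g.shape[1]))))
rel((.52,-.25,.25),-40)
E
```

```text
t0.10 at [ 0.1759 -0.6512  0.2524] phi -74.9 tilt 0.09 -> shift mm [-297.6 -436.8    2.9] spin -34.9
```

View pics/topov.png

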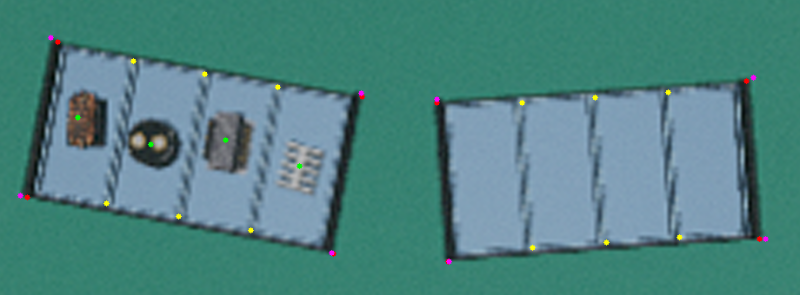

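View pics/sideov.png

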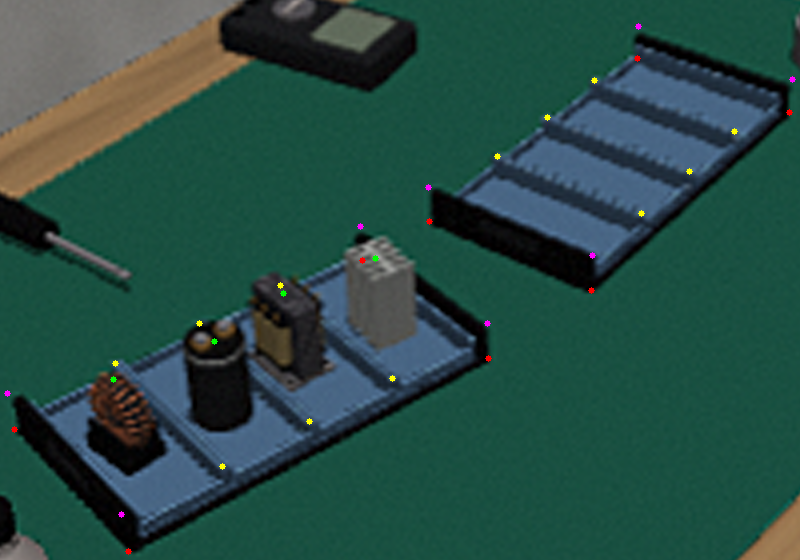

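The overlay matches the racks and part tops within about 3 mm in both views, so I'll start with the choke. First move is the waypoint over the racks.

Emit:
step_arm([
  [-298, -437, 3, -35, 0],
  [-298, -437, 3, -35, 0],
  [-298, -437, 3, -35, 0],
  [-298, -437, 3, -35, 0],
  [-298, -437, 3, -35, 0],
  [-298, -437, 3, -35, 0],
  [-298, -437, 3, -35, 0],
  [-298, -437, 3, -35, 0],
  [-298, -437, 3, -35, 0],
  [-298, -437, 3, -35, 0],
  [-298, -437, 3, -35, 0],
  [-298, -437, 3, -35, 0],
  [-298, -437, 3, -35, 0],
  [-298, -437, 3, -35, 0],
  [-298, -437, 3, -35, 0],
], newtons=40)

```text
t: 1.35
eef_pos: [0.5212, -0.2478, 0.2499]
tool_rot: [-0.0, 0.941, -0.339, -0.0]
contact_force: [-0.6, -0.7, 0.2]
gripper_width: 1.002
```

```bash
python3 -c "
from plan import *
rel((.597,.259,.15),-4)"
```

```text
t1.35 at [ 0.5212 -0.2478  0.2499] phi -39.6 tilt 0.05 -> shift mm [-264.7 -438.7  100.3] spin -35.6
```

Emit:
step_arm([
  [-265, -439, 60, -36, 0],
  [-265, -439, 60, -36, 0],
  [-265, -439, 60, -36, 0],
  [-265, -439, 60, -36, 0],
  [-265, -439, 60, -36, 0],
  [-265, -439, 60, -36, 0],
  [-265, -439, 60, -36, 0],
  [-265, -439, 60, -36, 0],
  [-265, -439, 60, -36, 0],
  [-265, -439, 60, -36, 0],
  [-265, -439, 60, -36, 0],
  [-265, -439, 60, -36, 0],
  [-265, -439, 60, -36, 0],
  [-265, -439, 100, -36, 0],
  [-265, -439, 100, -36, 0],
  [-265, -439, 100, -36, 0],
])

```text
t: 2.68
eef_pos: [0.5976, 0.2539, 0.1481]
tool_rot: [0.002, 0.999, -0.035, -0.002]
contact_force: [0.2, -1.0, 0.8]
gripper_width: 0.999
```

```bash
python3 -c "
from plan import *
rel((.597,.259,.042),-4)
for n,(x0,x1,y0,y1) in dict(top=(150,310,130,250),side=(120,280,180,300)).items():
    c=grab(n,1); cv2.imwrite(f'pics/{n}1.png',cv2.resize(c['frame'][y0:y1,x0:x1,::-1],None,fx=4,fy=4,interpolation=cv2.INTER_CUBIC))
"
```

```text
t2.68 at [0.5976 0.2539 0.1481] phi -4.0 tilt 0.33 -> shift mm [ -0.5  -5.5 106.1] spin 0.0
```

View pics/side1.png

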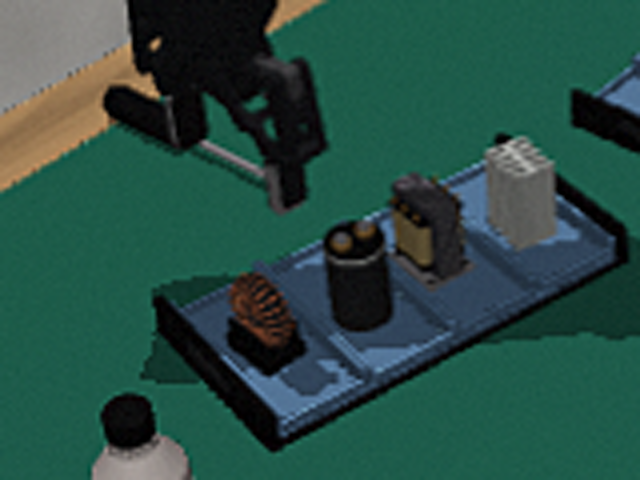

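The side view shows the open gripper clear above the choke (choke at about 262,310 in the crop). I'll descend partway and let it settle before the final descent.

Emit:
step_arm([
  [0, 0, 30, 0, 0],
  [0, 0, 55, 0, 0],
  [0, 0, 55, 0, 0],
  [0, 0, 55, 0, 0],
  [0, 0, 55, 0, 0],
])

```text
t: 3.2
eef_pos: [0.5998, 0.2568, 0.0977]
tool_rot: [-0.001, 0.999, -0.034, 0.001]
contact_force: [-0.3, 0.7, -0.3]
gripper_width: 1.001
```

```bash
python3 -c "
from plan import *
rel((.597,.259,.042),-4)
for n,(x0,x1,y0,y1) in dict(top=(150,310,130,250),side=(120,280,180,300)).items():
    c=grab(n,2); cv2.imwrite(f'pics/{n}2.png',cv2.resize(c['frame'][y0:y1,x0:x1,::-1],None,fx=4,fy=4,interpolation=cv2.INTER_CUBIC))
"
```

```text
t3.20 at [0.5998 0.2568 0.0977] phi -3.9 tilt 0.18 -> shift mm [-3.1 -1.9 55.7] spin 0.1
```

View pics/side2.png

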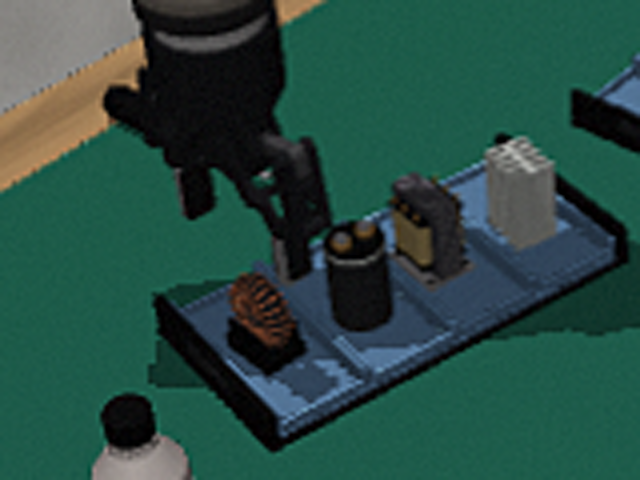

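Alignment is good and the fingers clear the capacitor. Descend and close on the choke.

Emit:
step_arm([
  [-3, -2, 25, 0, 0],
  [-3, -2, 45, 0, 0],
  [-3, -2, 56, 0, 0],
  [-3, -2, 56, 0, 0],
  [-3, -2, 56, 0, 0.2],
  [-3, -2, 56, 0, 0.4],
  [-3, -2, 56, 0, 0.6],
  [-3, -2, 56, 0, 0.8],
  [-3, -2, 56, 0, 0.8],
  [-3, -2, 56, 0, 0.8],
  [-3, -2, 56, 0, 0.8],
], newtons=40)

```text
t: 4.22
eef_pos: [0.5966, 0.2595, 0.0411]
tool_rot: [-0.001, 0.999, -0.034, 0.001]
contact_force: [0.2, -0.6, 6.0]
gripper_width: 0.574
```

```bash
python3 -c "
from plan import *
rel((.597,.259,.042),-4)
for n,(x0,x1,y0,y1) in dict(top=(150,310,130,250),side=(120,280,180,300)).items():
    c=grab(n,3); cv2.imwrite(f'pics/{n}3.png',cv2.resize(c['frame'][y0:y1,x0:x1,::-1],None,fx=4,fy=4,interpolation=cv2.INTER_CUBIC))
"
```

```text
t4.22 at [0.5966 0.2595 0.0411] phi -3.9 tilt 0.15 -> shift mm [ 0.4  0.5 -0.9] spin 0.1
```

View pics/side3.png

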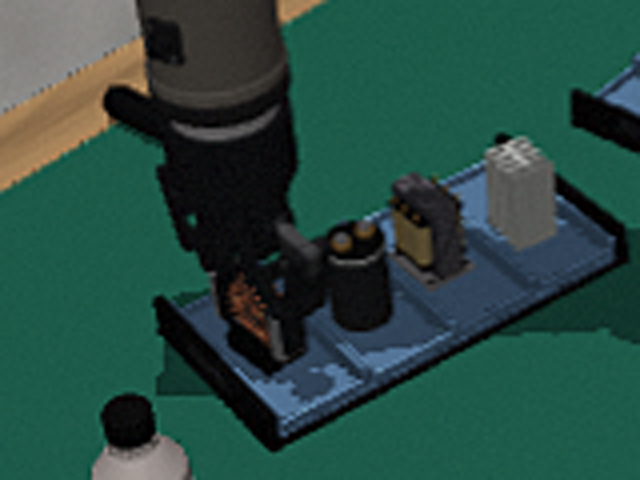

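Gripped: opening 0.574 (49 mm) against the 50 mm ring. Lift and carry.

```bash
python3 -c "
from plan import *
rel(rk(EMPTY,0,-.096,.145),2.7)"
```

```text
t4.32 at [0.5966 0.2595 0.0411] phi -3.9 tilt 0.16 -> shift mm [ -10.4  543.3 -104.6] spin -6.6
```

Emit:
step_arm([
  [0, 0, -10, 0, 0.8],
  [0, 0, -25, 0, 0.8],
  [0, 0, -45, 0, 0.8],
  [0, 0, -75, 0, 0.8],
  [0, 0, -105, 0, 0.8],
  [0, 0, -105, 0, 0.8],
])

```text
t: 4.82
eef_pos: [0.5986, 0.2613, 0.1522]
tool_rot: [-0.003, 0.999, -0.034, 0.005]
contact_force: [1.7, 1.4, -0.6]
gripper_width: 0.578
```

```bash
python3 -c "
from plan import *
rel(rk(EMPTY,0,-.096,.145),2.7)"
```

```text
t4.82 at [0.5986 0.2613 0.1522] phi -3.9 tilt 0.62 -> shift mm [-12.7 545.3   4. ] spin -6.6
```

Emit:
step_arm([
  [0, 15, 0, 0, 0.8],
  [-1, 45, 0, -1, 0.8],
  [-2, 80, 0, -2, 0.8],
  [-3, 120, 0, -3, 0.8],
  [-4, 160, 0, -4, 0.8],
  [-4, 200, 0, -4, 0.8],
  [-5, 240, 0, -5, 0.8],
  [-5, 280, 0, -5, 0.8],
  [-6, 320, 0, -6, 0.8],
  [-7, 360, 0, -6.6, 0.8],
  [-8, 400, 0, -6.6, 0.8],
  [-9, 440, 0, -6.6, 0.8],
  [-10, 475, 0, -6.6, 0.8],
  [-10, 505, 0, -6.6, 0.8],
  [-10, 528, 0, -6.6, 0.8],
  [-10, 540, 0, -6.6, 0.8],
  [-10, 543, 0, -6.6, 0.8],
  [-10, 543, 0, -6.6, 0.8],
  [-10, 543, 0, -6.6, 0.8],
])

```text
t: 6.4
eef_pos: [0.549, -0.2799, 0.1443]
tool_rot: [-0.001, 1.0, 0.025, -0.0]
contact_force: [0.5, 0.7, -1.9]
gripper_width: 0.577
```

```bash
python3 -c "
from plan import *
rel(rk(EMPTY,0,-.096,.0415),2.7)
for n,(x0,x1,y0,y1) in dict(top=(280,440,130,250),side=(220,380,100,240)).items():
    c=grab(n,4); cv2.imwrite(f'pics/{n}4.png',cv2.resize(c['frame'][y0:y1,x0:x1,::-1],None,fx=4,fy=4,interpolation=cv2.INTER_CUBIC))
"
```

```text
t6.40 at [ 0.549  -0.2799  0.1443] phi 2.8 tilt 0.08 -> shift mm [-1.000e-01  2.100e+00  1.028e+02] spin 0.1
```

View pics/side4.png

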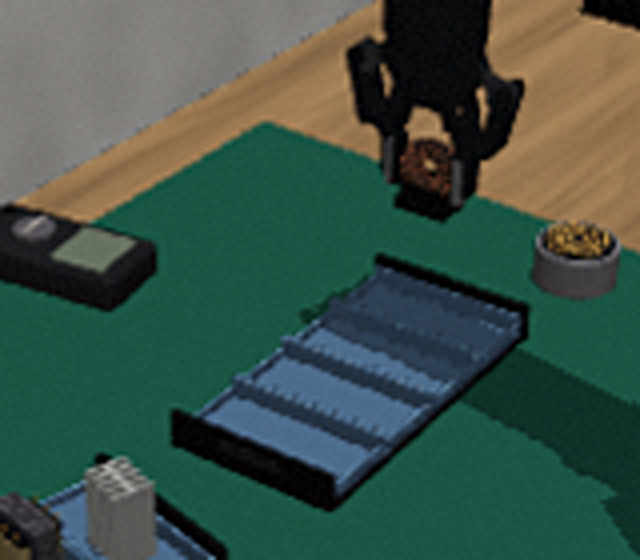

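The choke hangs upright over the rightmost pocket (430,170 in the crop), clear of the tin. Lower it slowly.

Emit:
step_arm([
  [0, 1, 20, 0, 0.8],
  [0, 2, 45, 0, 0.8],
  [0, 2, 70, 0, 0.8],
  [0, 2, 85, 0, 0.8],
  [0, 2, 93, 0, 0.8],
  [0, 2, 97, 0, 0.8],
  [0, 2, 99, 0, 0.8],
  [0, 2, 100, 0, 0.8],
  [0, 2, 101, 0, 0.8],
  [0, 2, 101, 0, 0.8],
  [0, 2, 101, 0, 0.8],
])

```text
t: 7.42
eef_pos: [0.5493, -0.2844, 0.0441]
tool_rot: [0.0, 1.0, 0.024, 0.001]
contact_force: [-0.9, -0.2, -2.1]
gripper_width: 0.576
```

```bash
python3 -c "
from plan import *
rel(rk(EMPTY,0,-.096,.0415),2.7)"
```

```text
t7.42 at [ 0.5493 -0.2844  0.0441] phi 2.7 tilt 0.07 -> shift mm [-0.1 -2.5  2.6] spin 0.0
```

Emit:
step_arm([
  [0, -1, 1, 0, 0.8],
  [0, -2, 2, 0, 0.8],
  [0, -2, 2.5, 0, 0.8],
  [0, -2, 3, 0, 0.8],
  [0, -2, 3, 0, 0.8],
])

```text
t: 7.83
eef_pos: [0.5488, -0.2818, 0.0411]
tool_rot: [0.0, 1.0, 0.024, -0.0]
contact_force: [-2.2, 2.1, 6.3]
gripper_width: 0.573
```

```bash
python3 -c "
from plan import *
rel(rk(EMPTY,0,-.096,.0415),2.7)
for n,(x0,x1,y0,y1) in dict(top=(280,440,130,250),side=(220,380,100,240)).items():
    c=grab(n,5); cv2.imwrite(f'pics/{n}5.png',cv2.resize(c['frame'][y0:y1,x0:x1,::-1],None,fx=4,fy=4,interpolation=cv2.INTER_CUBIC))
"
```

```text
t7.83 at [ 0.5488 -0.2818  0.0411] phi 2.7 tilt 0.01 -> shift mm [ 0.2  0.1 -0.4] spin 0.0
```

View pics/side5.png

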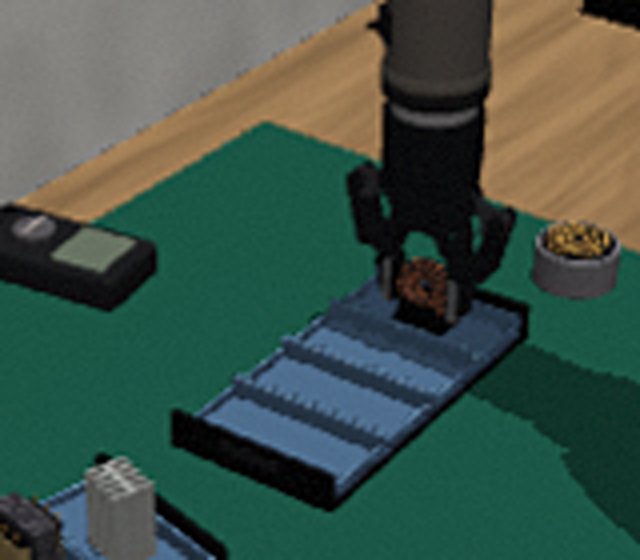

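The choke is on the floor (force changed from −2 to +6 N). Open slowly, then retreat.

Emit:
step_arm([
  [0, 0, 0, 0, 0.4],
  [0, 0, 0, 0, 0.35],
  [0, 0, 0, 0, 0.3],
  [0, 0, 0, 0, 0.2],
  [0, 0, 0, 0, 0.1],
  [0, 0, 0, 0, 0],
  [0, 0, 0, 0, 0],
  [0, 0, -15, 0, 0],
  [0, 0, -40, 0, 0],
  [0, 0, -75, 0, 0],
  [0, 0, -108, 0, 0],
  [0, 0, -108, 0, 0],
])

```text
t: 8.93
eef_pos: [0.5528, -0.2832, 0.1564]
tool_rot: [0.002, 1.0, 0.024, 0.005]
contact_force: [1.0, -0.2, 1.1]
gripper_width: 1.003
```

```bash
python3 -c "
from plan import *
rel((.573,.197,.15),-11.75)
for n,(x0,x1,y0,y1) in dict(top=(280,440,130,250),side=(220,380,100,240)).items():
    c=grab(n,6); cv2.imwrite(f'pics/{n}6.png',cv2.resize(c['frame'][y0:y1,x0:x1,::-1],None,fx=4,fy=4,interpolation=cv2.INTER_CUBIC))
"
```

```text
t8.93 at [ 0.5528 -0.2832  0.1564] phi 2.7 tilt 0.66 -> shift mm [  42.8 -478.7    4.3] spin 14.5
```

View pics/side6.png

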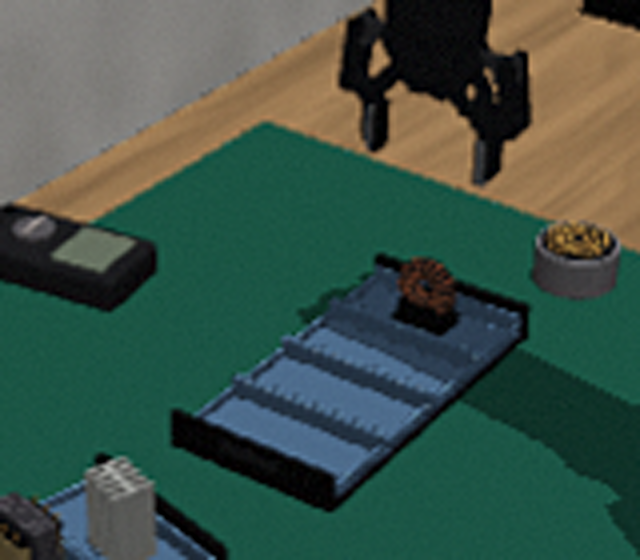

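The choke stands upright in its pocket at (427,290). Next, the capacitor.

Emit:
step_arm([
  [46, -477, 0, 14.5, 0],
  [46, -477, 0, 14.5, 0],
  [46, -477, 0, 14.5, 0],
  [46, -477, 0, 14.5, 0],
  [46, -477, 0, 14.5, 0],
  [46, -477, 0, 14.5, 0],
  [46, -477, 0, 14.5, 0],
  [46, -477, 0, 14.5, 0],
  [46, -477, 0, 14.5, 0],
  [46, -477, 0, 14.5, 0],
  [46, -477, 0, 14.5, 0],
  [46, -477, 0, 14.5, 0],
  [46, -477, 0, 14.5, 0],
  [46, -477, 15, 14.5, 0],
  [46, -477, 35, 14.5, 0],
  [46, -477, 50, 14.5, 0],
  [46, -477, 50, 14.5, 0],
  [46, -477, 50, 14.5, 0],
  [46, -477, 50, 14.5, 0],
])

```text
t: 10.62
eef_pos: [0.5723, 0.1961, 0.0987]
tool_rot: [0.0, 0.995, -0.103, 0.0]
contact_force: [0.3, -0.4, 2.1]
gripper_width: 1.004
```

```bash
cat > snap.py <<'E'
import sys
from plan import *
def snap(k,side):
  b=dict(F=dict(top=(150,310,130,250),side=(120,280,160,300)),E=dict(top=(280,440,130,250),side=(220,380,100,240)))[side]
  for n,(x0,x1,y0,y1) in b.items():
    c=grab(n,k); cv2.imwrite(f'pics/{n}{k}.png',cv2.resize(c['frame'][y0:y1,x0:x1,::-1],None,fx=4,fy=4,interpolation=cv2.INTER_CUBIC))
E
python3 -c "
from snap import *
rel((.573,.197,.045),-11.75); snap(7,'F')"
```

```text
t10.62 at [0.5723 0.1961 0.0987] phi -11.8 tilt 0.01 -> shift mm [ 0.5 -1.  53.7] spin -0.1
```

View pics/side7.png

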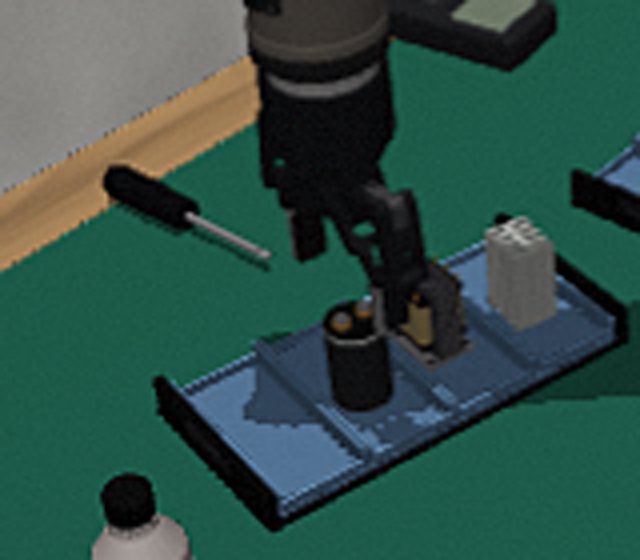

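The open jaws straddle the capacitor (358,350) and are clear of the transformer. Descend and grip.

Emit:
step_arm([
  [0, -1, 25, 0, 0],
  [0, -1, 44, 0, 0],
  [0, -1, 54, 0, 0],
  [0, -1, 54, 0, 0],
  [0, -1, 54, 0, 0.2],
  [0, -1, 54, 0, 0.4],
  [0, -1, 54, 0, 0.55],
  [0, -1, 54, 0, 0.7],
  [0, -1, 54, 0, 0.85],
  [0, -1, 54, 0, 0.85],
  [0, -1, 54, 0, 0.85],
  [0, -1, 54, 0, 0.85],
], newtons=35)

```text
t: 11.72
eef_pos: [0.5732, 0.1978, 0.0456]
tool_rot: [-0.0, 0.995, -0.103, 0.001]
contact_force: [-0.5, -0.2, 7.0]
gripper_width: 0.461
```

```bash
python3 -c "
from snap import *
rel(rk(EMPTY,0,-.032,.150),2.7); snap(8,'F')"
```

```text
t11.72 at [0.5732 0.1978 0.0456] phi -11.8 tilt 0.12 -> shift mm [  58.6  412.5 -104.7] spin -14.5
```

View pics/side8.png

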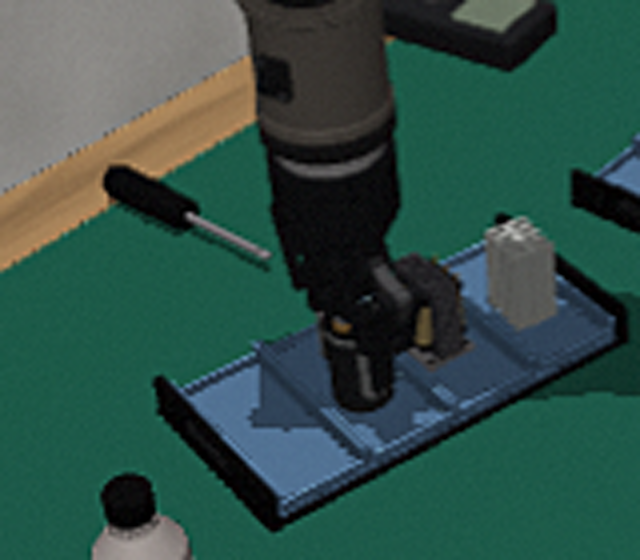

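Gripped at 39 mm against the 40 mm can. Lift and carry.

Emit:
step_arm([
  [0, 0, -10, 0, 0.85],
  [0, 0, -25, 0, 0.85],
  [0, 0, -50, 0, 0.85],
  [0, 0, -80, 0, 0.85],
  [0, 0, -102, 0, 0.85],
  [2, 15, -105, 0, 0.85],
  [6, 45, -105, -2, 0.85],
  [11, 80, -105, -4, 0.85],
  [17, 120, -105, -6, 0.85],
  [23, 160, -105, -8, 0.85],
  [29, 200, -105, -10, 0.85],
  [34, 240, -105, -12, 0.85],
  [40, 280, -105, -14, 0.85],
  [46, 320, -105, -14.5, 0.85],
  [51, 355, -105, -14.5, 0.85],
  [55, 385, -105, -14.5, 0.85],
  [58, 404, -105, -14.5, 0.85],
  [59, 411, -105, -14.5, 0.85],
  [59, 412, -105, -14.5, 0.85],
  [59, 412, -105, -14.5, 0.85],
])

```text
t: 13.48
eef_pos: [0.5459, -0.2168, 0.1495]
tool_rot: [-0.0, 1.0, 0.024, 0.0]
contact_force: [0.1, 0.1, -1.2]
gripper_width: 0.462
```

```bash
python3 -c "
from snap import *
rel(rk(EMPTY,0,-.032,.0456),2.7); snap(9,'E')"
```

```text
t13.48 at [ 0.5459 -0.2168  0.1495] phi 2.7 tilt 0.05 -> shift mm [ -0.    1.3 103.9] spin 0.0
```

View pics/side9.png

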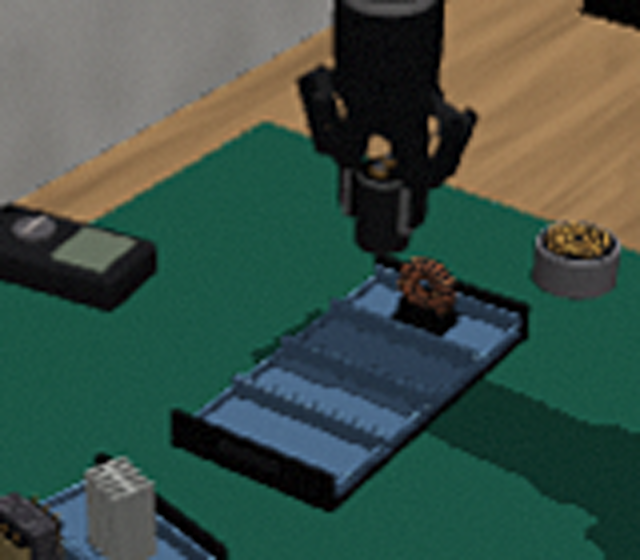

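The can hangs upright above the pocket at −32 (380,215). Lower it.

Emit:
step_arm([
  [0, 1, 20, 0, 0.85],
  [0, 1, 45, 0, 0.85],
  [0, 1, 70, 0, 0.85],
  [0, 1, 85, 0, 0.85],
  [0, 1, 94, 0, 0.85],
  [0, 1, 98, 0, 0.85],
  [0, 1, 100, 0, 0.85],
  [0, 1, 101, 0, 0.85],
  [0, 1, 101, 0, 0.85],
  [0, 1, 102, 0, 0.85],
  [0, 1, 103, 0, 0.85],
  [0, 1, 103.5, 0, 0.85],
  [0, 1, 104, 0, 0.85],
  [0, 1, 104, 0, 0.85],
  [0, 1, 104, 0, 0.85],
])

```text
t: 14.83
eef_pos: [0.5461, -0.2191, 0.0456]
tool_rot: [0.0, 1.0, 0.024, 0.0]
contact_force: [-0.1, -0.4, 1.3]
gripper_width: 0.46
```

```bash
python3 -c "
from snap import *
rel(rk(EMPTY,0,-.032,.0456),2.7); snap(10,'E')"
```

```text
t14.83 at [ 0.5461 -0.2191  0.0456] phi 2.7 tilt 0.03 -> shift mm [-0.  -1.1  0. ] spin 0.0
```

View pics/side10.png

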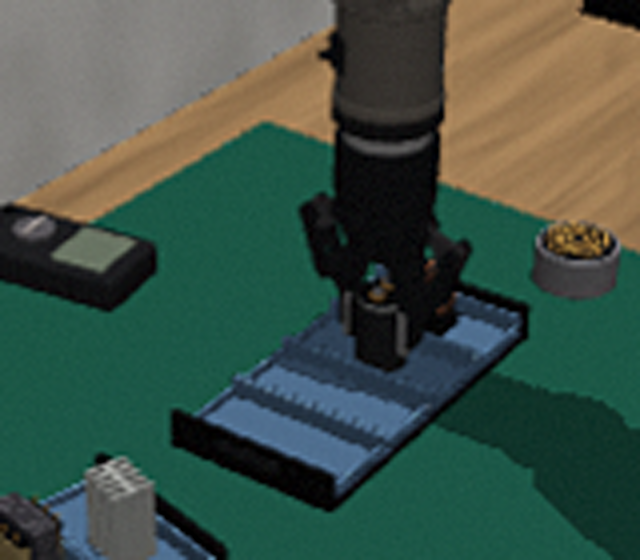

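Light contact. Nudge half a millimetre down, release and retreat.

Emit:
step_arm([
  [0, 0, 0.5, 0, 0.85],
  [0, 0, 0.5, 0, 0.52],
  [0, 0, 0.5, 0, 0.47],
  [0, 0, 0.5, 0, 0.4],
  [0, 0, 0.5, 0, 0.3],
  [0, 0, 0.5, 0, 0.15],
  [0, 0, 0.5, 0, 0],
  [0, 0, 0, 0, 0],
  [0, 0, -15, 0, 0],
  [0, 0, -40, 0, 0],
  [0, 0, -75, 0, 0],
  [0, 0, -105, 0, 0],
  [0, 0, -105, 0, 0],
  [0, 0, -105, 0, 0],
])

```text
t: 16.1
eef_pos: [0.5473, -0.2193, 0.1524]
tool_rot: [0.001, 1.0, 0.024, 0.002]
contact_force: [-0.2, -0.7, -0.4]
gripper_width: 1.0
```

```bash
python3 -c "
from snap import *
rel((.5745,.134,.15),-13); snap(11,'E')"
```

```text
t16.10 at [ 0.5473 -0.2193  0.1524] phi 2.7 tilt 0.25 -> shift mm [  43.9 -351.6    1.9] spin 15.7
```

View pics/side11.png

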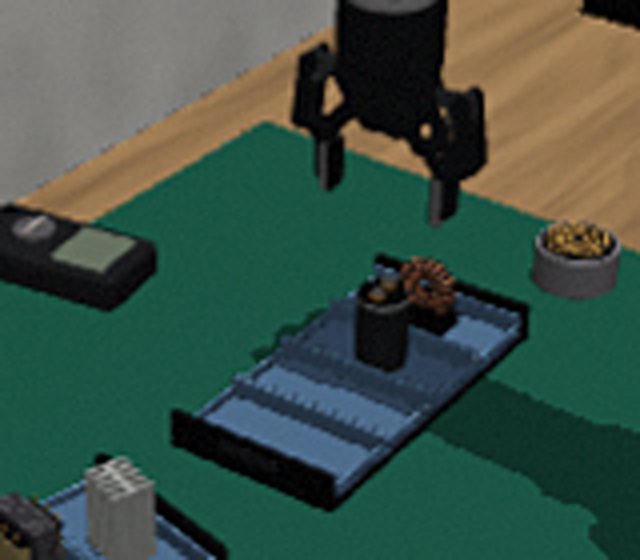

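The capacitor stands upright at (382,330). Next, the transformer.

Emit:
step_arm([
  [45, -352, 0, 15.7, 0],
  [45, -352, 0, 15.7, 0],
  [45, -352, 0, 15.7, 0],
  [45, -352, 0, 15.7, 0],
  [45, -352, 0, 15.7, 0],
  [45, -352, 0, 15.7, 0],
  [45, -352, 0, 15.7, 0],
  [45, -352, 0, 15.7, 0],
  [45, -352, 0, 15.7, 0],
  [45, -352, 0, 15.7, 0],
  [45, -352, 15, 15.7, 0],
  [45, -352, 35, 15.7, 0],
  [45, -352, 50, 15.7, 0],
  [45, -352, 50, 15.7, 0],
  [45, -352, 50, 15.7, 0],
  [45, -352, 50, 15.7, 0],
])

```text
t: 17.53
eef_pos: [0.5743, 0.1346, 0.1004]
tool_rot: [0.0, 0.994, -0.113, -0.0]
contact_force: [1.1, 0.1, 0.4]
gripper_width: 1.0
```

```bash
python3 -c "
from snap import *
rel((.5745,.134,.044),-13); snap(12,'F')"
```

```text
t17.53 at [0.5743 0.1346 0.1004] phi -13.0 tilt 0.02 -> shift mm [ 0.4  0.6 56.4] spin -0.0
```

View pics/side12.png

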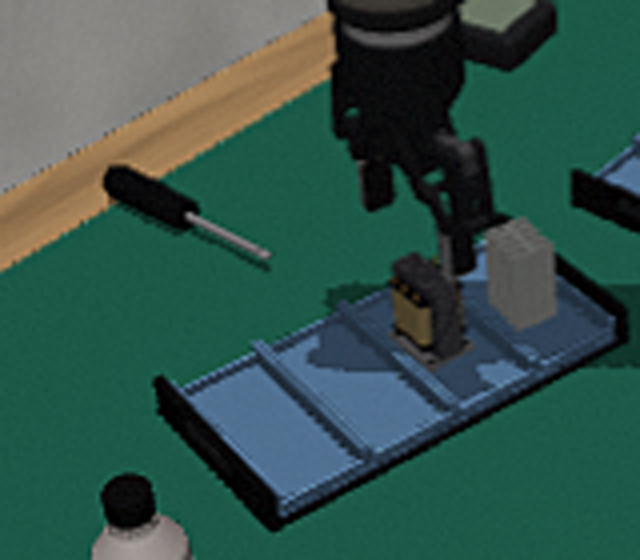

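The jaws are aligned with the transformer's core (430,310). Descend and grip at 60 N, since this is the heaviest part.

Emit:
step_arm([
  [0, 1, 25, 0, 0],
  [0, 1, 45, 0, 0],
  [0, 1, 56, 0, 0],
  [0, 1, 56, 0, 0],
  [0, 1, 56, 0, 0.2],
  [0, 1, 56, 0, 0.35],
  [0, 1, 56, 0, 0.5],
  [0, 1, 56, 0, 0.65],
  [0, 1, 56, 0, 0.8],
  [0, 1, 56, 0, 0.8],
  [0, 1, 56, 0, 0.8],
  [0, 1, 56, 0, 0.8],
], newtons=60)

```text
t: 18.63
eef_pos: [0.5751, 0.1344, 0.0459]
tool_rot: [-0.0, 0.994, -0.113, 0.001]
contact_force: [-0.1, -0.2, 6.1]
gripper_width: 0.555
```

```bash
python3 -c "
from snap import *
rel(rk(EMPTY,0,.032,.148),2.7); snap(13,'F')"
```

```text
t18.63 at [0.5751 0.1344 0.0459] phi -13.0 tilt 0.15 -> shift mm [  33.7  288.1 -102.4] spin -15.7
```

View pics/side13.png

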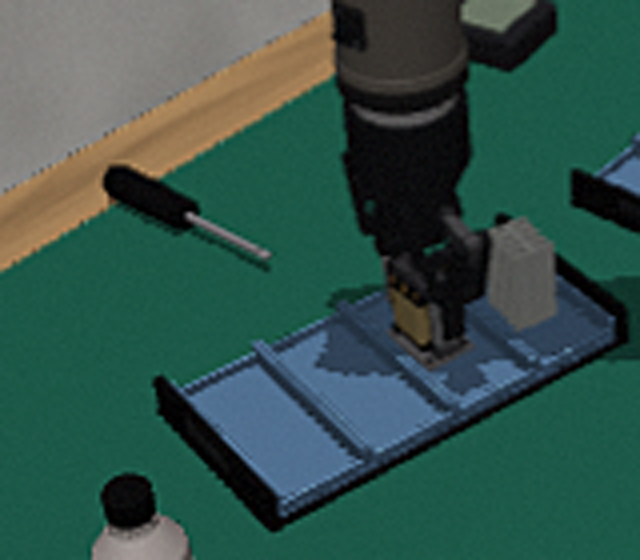

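Gripped at 47 mm against 48. Lift and carry.

Emit:
step_arm([
  [0, 0, -8, 0, 0.8],
  [0, 0, -22, 0, 0.8],
  [0, 0, -45, 0, 0.8],
  [0, 0, -72, 0, 0.8],
  [0, 0, -95, 0, 0.8],
  [0, 0, -103, 0, 0.8],
  [1, 10, -103, 0, 0.8],
  [4, 32, -103, -2, 0.8],
  [7, 62, -103, -4, 0.8],
  [11, 96, -103, -6, 0.8],
  [15, 132, -103, -8, 0.8],
  [20, 168, -103, -10, 0.8],
  [24, 204, -103, -12, 0.8],
  [28, 237, -103, -14, 0.8],
  [31, 263, -103, -15.7, 0.8],
  [33, 279, -103, -15.7, 0.8],
  [34, 287, -103, -15.7, 0.8],
  [34, 288, -103, -15.7, 0.8],
  [34, 288, -103, -15.7, 0.8],
  [34, 288, -103, -15.7, 0.8],
])

```text
t: 20.4
eef_pos: [0.5424, -0.1525, 0.147]
tool_rot: [-0.001, 1.0, 0.025, -0.0]
contact_force: [0.0, -0.8, -3.6]
gripper_width: 0.56
```

```bash
python3 -c "
from snap import *
rel(rk(EMPTY,0,.032,.0459),2.7); snap(14,'E')"
```

```text
t20.40 at [ 0.5424 -0.1525  0.147 ] phi 2.8 tilt 0.07 -> shift mm [  0.6   1.7 101.1] spin 0.1
```

View pics/side14.png

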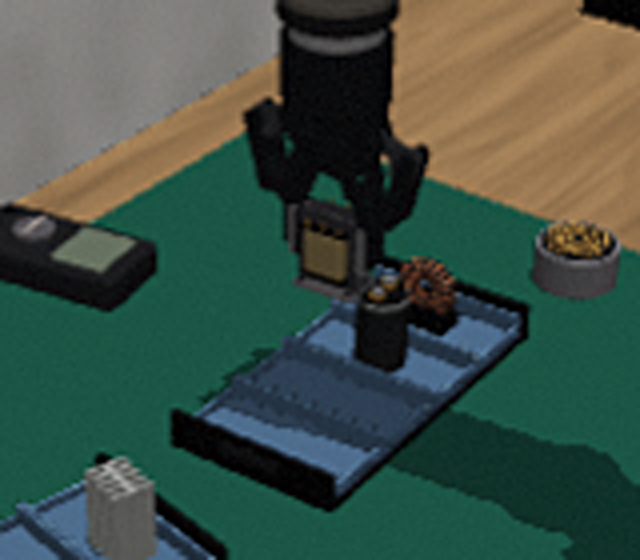

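The transformer is upright above the pocket at +32. Lower it.

Emit:
step_arm([
  [0, 1, 20, 0, 0.8],
  [0, 1, 45, 0, 0.8],
  [0, 1, 70, 0, 0.8],
  [0, 1, 85, 0, 0.8],
  [0, 1, 93, 0, 0.8],
  [0, 1, 96, 0, 0.8],
  [0, 1, 98, 0, 0.8],
  [0, 1, 98, 0, 0.8],
  [0, 1, 99, 0, 0.8],
  [0, 1, 99.5, 0, 0.8],
  [0, 1, 100, 0, 0.8],
  [0, 1, 100.5, 0, 0.8],
  [0, 1, 101, 0, 0.8],
  [0, 1, 101, 0, 0.8],
  [0, 1, 101, 0, 0.8],
])

```text
t: 21.75
eef_pos: [0.5425, -0.1554, 0.0463]
tool_rot: [0.0, 1.0, 0.024, 0.0]
contact_force: [0.6, 0.4, -3.5]
gripper_width: 0.558
```

```bash
python3 -c "
from snap import *
rel(rk(EMPTY,0,.032,.0459),2.7); snap(15,'E')"
```

```text
t21.75 at [ 0.5425 -0.1554  0.0463] phi 2.7 tilt 0.00 -> shift mm [ 0.6 -1.4  0.4] spin 0.0
```

View pics/side15.png

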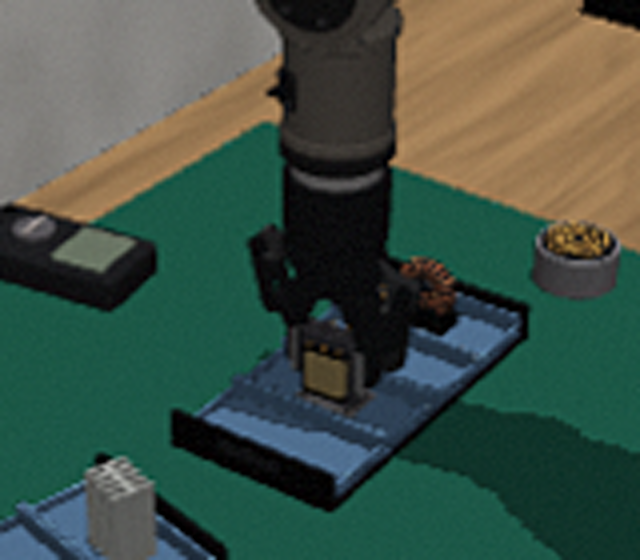

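Still hanging by a hair (−3.5 N), so go down in half-millimetre steps.

Emit:
step_arm([
  [0, 0, 0.5, 0, 0.8],
  [0, 0, 1, 0, 0.8],
  [0, 0, 1, 0, 0.8],
])

```text
t: 22.1
eef_pos: [0.5426, -0.1554, 0.0459]
tool_rot: [0.0, 1.0, 0.024, 0.0]
contact_force: [-2.9, -0.3, 5.2]
gripper_width: 0.554
```

Contact at +5 N. Release and retreat.

Emit:
step_arm([
  [0, 0, 1, 0, 0.42],
  [0, 0, 1, 0, 0.38],
  [0, 0, 1, 0, 0.32],
  [0, 0, 1, 0, 0.25],
  [0, 0, 1, 0, 0.12],
  [0, 0, 1, 0, 0],
  [0, 0, 0, 0, 0],
  [0, 0, -15, 0, 0],
  [0, 0, -40, 0, 0],
  [0, 0, -75, 0, 0],
  [0, 0, -104, 0, 0],
  [0, 0, -104, 0, 0],
  [0, 0, -104, 0, 0],
])

```text
t: 23.18
eef_pos: [0.5437, -0.1557, 0.1512]
tool_rot: [0.001, 1.0, 0.024, 0.002]
contact_force: [-0.2, 0.3, 0.4]
gripper_width: 1.002
```

```bash
python3 -c "
from snap import *
rel((.551,.072,.15),-18.5); snap(16,'E')"
```

```text
t23.18 at [ 0.5437 -0.1557  0.1512] phi 2.7 tilt 0.23 -> shift mm [  18.  -227.1    0.9] spin 21.2
```

View pics/side16.png

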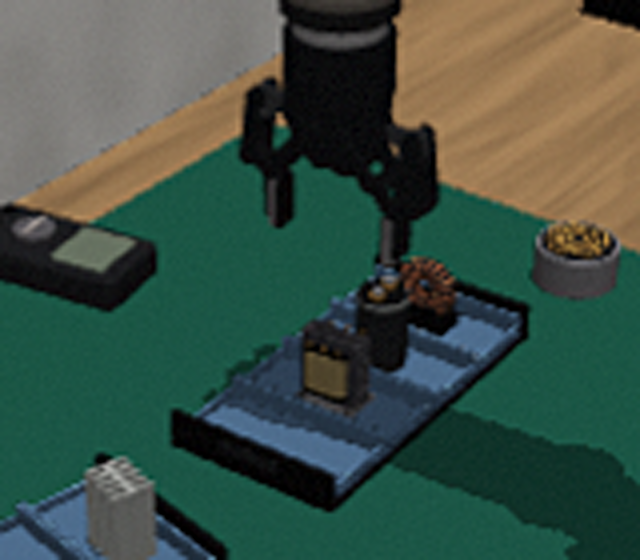

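The transformer stands upright in its pocket. Last is the heat sink.

Emit:
step_arm([
  [19, -227, 0, 21.2, 0],
  [19, -227, 0, 21.2, 0],
  [19, -227, 0, 21.2, 0],
  [19, -227, 0, 21.2, 0],
  [19, -227, 0, 21.2, 0],
  [19, -227, 0, 21.2, 0],
  [19, -227, 0, 21.2, 0],
  [19, -227, 0, 21.2, 0],
  [19, -227, 15, 21.2, 0],
  [19, -227, 35, 21.2, 0],
  [19, -227, 50, 21.2, 0],
  [19, -227, 50, 21.2, 0],
  [19, -227, 50, 21.2, 0],
  [19, -227, 50, 21.2, 0],
])

```text
t: 24.45
eef_pos: [0.5509, 0.0713, 0.0995]
tool_rot: [0.0, 0.987, -0.161, -0.0]
contact_force: [-0.0, 0.5, 0.7]
gripper_width: 1.0
```

```bash
python3 -c "
from snap import *
rel((.551,.072,.044),-18.5); snap(17,'F')"
```

```text
t24.45 at [0.5509 0.0713 0.0995] phi -18.6 tilt 0.02 -> shift mm [-0.2 -0.7 55.5] spin -0.1
```

View pics/side17.png

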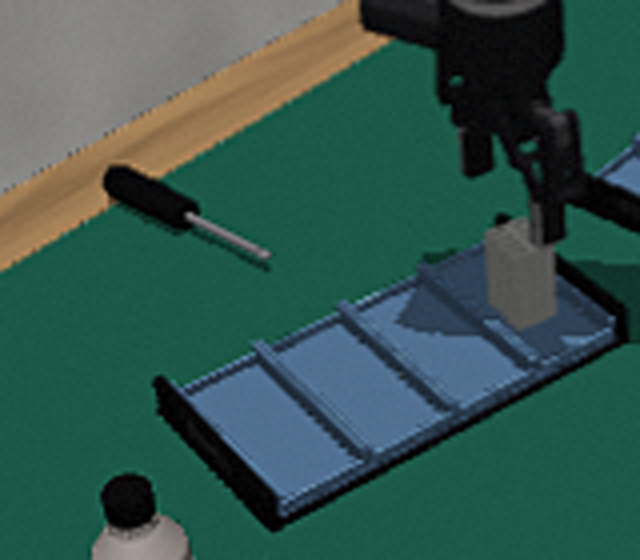

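Jaws straddle the heat sink (520,275). Descend and grip.

Emit:
step_arm([
  [0, -1, 25, 0, 0],
  [0, -1, 44, 0, 0],
  [0, -1, 54, 0, 0],
  [0, -1, 54, 0, 0],
  [0, -1, 54, 0, 0.2],
  [0, -1, 54, 0, 0.4],
  [0, -1, 54, 0, 0.55],
  [0, -1, 54, 0, 0.7],
  [0, -1, 54, 0, 0.85],
  [0, -1, 54, 0, 0.85],
  [0, -1, 54, 0, 0.85],
  [0, -1, 54, 0, 0.85],
], newtons=35)

```text
t: 25.55
eef_pos: [0.5518, 0.0734, 0.0463]
tool_rot: [-0.0, 0.987, -0.161, 0.001]
contact_force: [-1.0, -0.5, 6.8]
gripper_width: 0.415
```

```bash
python3 -c "
from snap import *
rel(rk(EMPTY,0,.096,.148),2.7); snap(18,'F')"
```

```text
t25.55 at [0.5518 0.0734 0.0463] phi -18.5 tilt 0.10 -> shift mm [  40.8  158.8 -101.7] spin -21.2
```

View pics/side18.png

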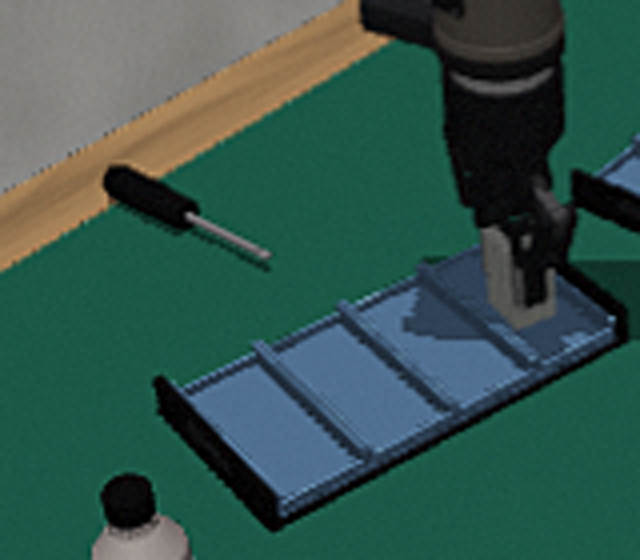

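Gripped at 35.3 mm against 36. Carry.

Emit:
step_arm([
  [0, 0, -10, 0, 0.85],
  [0, 0, -25, 0, 0.85],
  [0, 0, -50, 0, 0.85],
  [0, 0, -78, 0, 0.85],
  [0, 0, -98, 0, 0.85],
  [1, 4, -102, -1, 0.85],
  [5, 18, -102, -4, 0.85],
  [11, 42, -102, -8, 0.85],
  [19, 72, -102, -12, 0.85],
  [27, 104, -102, -16, 0.85],
  [34, 132, -102, -19, 0.85],
  [39, 150, -102, -21.2, 0.85],
  [41, 158, -102, -21.2, 0.85],
  [41, 159, -102, -21.2, 0.85],
  [41, 159, -102, -21.2, 0.85],
  [41, 159, -102, -21.2, 0.85],
])

```text
t: 26.98
eef_pos: [0.5397, -0.0885, 0.1476]
tool_rot: [-0.0, 1.0, 0.024, 0.0]
contact_force: [-1.1, 0.5, -0.9]
gripper_width: 0.42
```

```bash
python3 -c "
from snap import *
rel(rk(EMPTY,0,.096,.0463),2.7); snap(19,'E')"
```

```text
t26.98 at [ 0.5397 -0.0885  0.1476] phi 2.8 tilt 0.06 -> shift mm [1.000e-01 1.700e+00 1.013e+02] spin 0.1
```

View pics/side19.png

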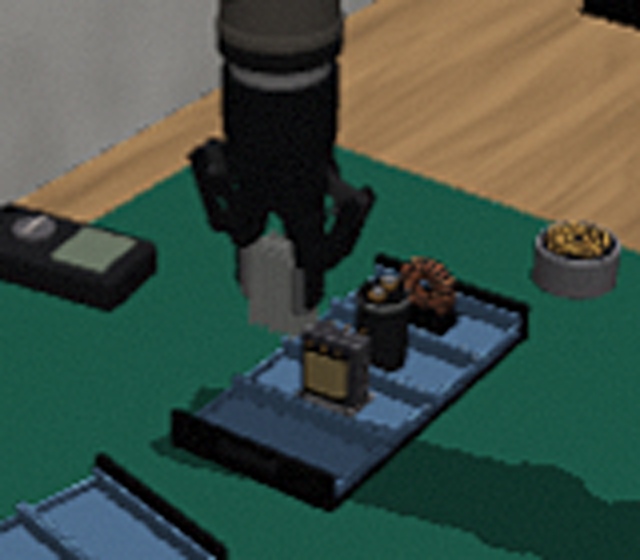

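The heat sink is upright above the leftmost pocket. Lower it.

Emit:
step_arm([
  [0, 1, 20, 0, 0.85],
  [0, 1, 45, 0, 0.85],
  [0, 1, 70, 0, 0.85],
  [0, 1, 85, 0, 0.85],
  [0, 1, 93, 0, 0.85],
  [0, 1, 96, 0, 0.85],
  [0, 1, 98, 0, 0.85],
  [0, 1, 98, 0, 0.85],
  [0, 1, 99, 0, 0.85],
  [0, 1, 99.5, 0, 0.85],
  [0, 1, 100, 0, 0.85],
  [0, 1, 100.5, 0, 0.85],
  [0, 1, 101, 0, 0.85],
  [0, 1, 101, 0, 0.85],
  [0, 1, 101, 0, 0.85],
])

```text
t: 28.33
eef_pos: [0.5396, -0.0917, 0.0464]
tool_rot: [0.0, 1.0, 0.024, 0.0]
contact_force: [-0.9, -0.2, 0.0]
gripper_width: 0.419
```

Emit:
step_arm([
  [0, 0, 0.5, 0, 0.85],
  [0, 0, 0.5, 0, 0.85],
  [0, 0, 0.5, 0, 0.85],
])

```text
t: 28.58
eef_pos: [0.5396, -0.0917, 0.0463]
tool_rot: [0.0, 1.0, 0.024, 0.0]
contact_force: [-3.3, 1.1, 4.9]
gripper_width: 0.419
```

```bash
python3 -c "
from snap import *
rel(rk(EMPTY,0,.096,.0463),2.7); snap(20,'E')"
```

```text
t28.58 at [ 0.5396 -0.0917  0.0463] phi 2.7 tilt 0.03 -> shift mm [ 0.5 -1.5  0. ] spin 0.0
```

View pics/side20.png

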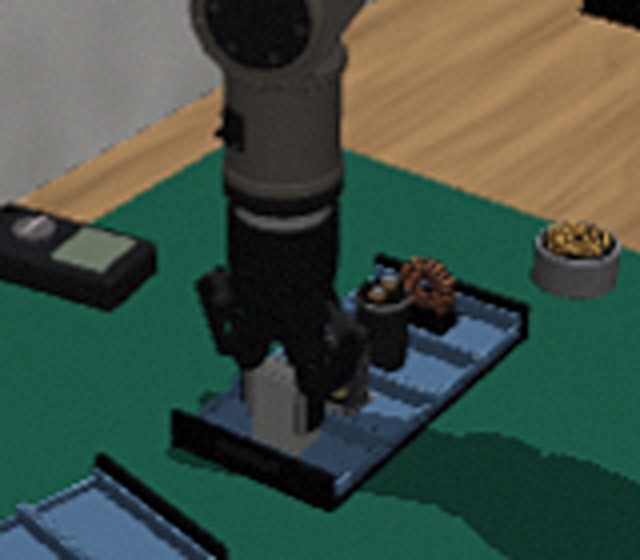

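Seated (+4.9 N). Release, retreat upwards, then move left and up so the gripper is out of the top view.

Emit:
step_arm([
  [0, 0, 0, 0, 0.57],
  [0, 0, 0, 0, 0.52],
  [0, 0, 0, 0, 0.45],
  [0, 0, 0, 0, 0.35],
  [0, 0, 0, 0, 0.2],
  [0, 0, 0, 0, 0],
  [0, 0, 0, 0, 0],
  [0, 0, -15, 0, 0],
  [0, 0, -40, 0, 0],
  [0, 0, -80, 0, 0],
  [0, 0, -120, 0, 0],
  [0, -40, -150, 0, 0],
  [0, -80, -150, 0, 0],
  [0, -120, -150, 0, 0],
  [0, -160, -150, 0, 0],
  [0, -200, -150, 0, 0],
  [0, -240, -150, 0, 0],
  [0, -270, -150, 0, 0],
  [0, -270, -150, 0, 0],
  [0, -270, -150, 0, 0],
])

```text
t: 30.35
eef_pos: [0.5261, 0.1805, 0.1959]
tool_rot: [-0.0, 1.0, 0.026, 0.0]
contact_force: [0.1, -0.2, -0.1]
gripper_width: 0.999
```

```bash
python3 - <<'E'
from snap import *
snap(21,'E')
c0,s0=load("top",0),load("side",0)
cc,ss=np.cos(EMPTY[2]),np.sin(EMPTY[2])
for n in("top","side"):
    c=load(n,21); W=cloud(c)
    X=W-np.array([EMPTY[0],EMPTY[1],0]); xr=cc*X[...,0]+ss*X[...,1]; yr=-ss*X[...,0]+cc*X[...,1]
    for y in(-.096,-.032,.032,.096):
        m=(W[...,2]>.04)&(W[...,2]<.095)&(abs(xr)<.07)&(abs(yr-y)<.031)
        print(n,y,m.sum(),"x %.3f..%.3f y %.3f..%.3f top z %.4f"%(xr[m].min(),xr[m].max(),yr[m].min(),yr[m].max(),np.percentile(W[m][:,2],96)))
    o=load(n,0); d=cv2.absdiff(c["frame"],o["frame"]).max(2)
    for nm,P in(("bottle",(.505,.419,.06)),("tin",(.497,-.416,.03))):
        q=proj(c,[P])[0].astype(int); print(nm,"mean diff",d[q[1]-14:q[1]+14,q[0]-12:q[0]+12].mean().round(1))
E
```

```text
top -0.096 98 x -0.021..0.027 y -0.104..-0.086 top z 0.0672
top -0.032 163 x -0.017..0.021 y -0.051..-0.012 top z 0.0765
top 0.032 185 x -0.022..0.026 y 0.015..0.051 top z 0.0704
top 0.096 86 x -0.016..0.020 y 0.079..0.110 top z 0.0713
bottle mean diff 4.8
tin mean diff 4.5
side -0.096 101 x -0.025..0.022 y -0.107..-0.080 top z 0.0646
side -0.032 181 x -0.019..0.022 y -0.049..-0.011 top z 0.0745
side 0.032 204 x -0.026..0.026 y 0.015..0.054 top z 0.0680
side 0.096 202 x -0.019..0.020 y 0.074..0.113 top z 0.0696
bottle mean diff 13.2
tin mean diff 11.6
```

View pics/side21.png

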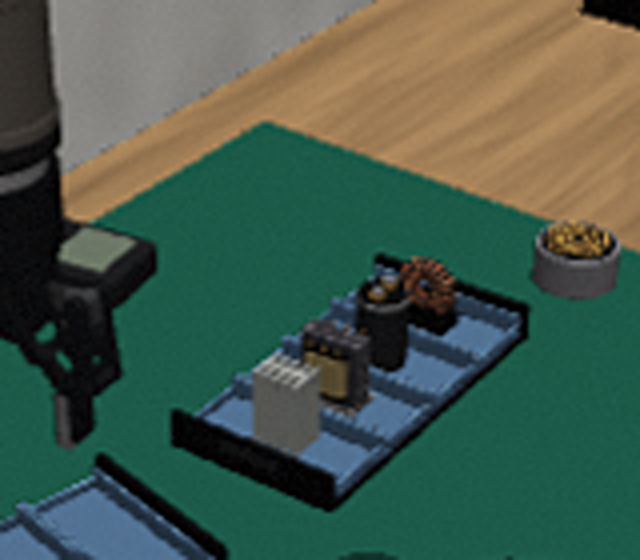

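View pics/top21.png

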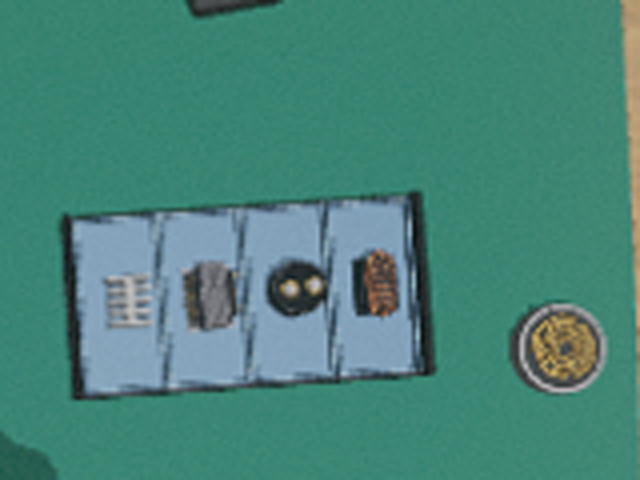

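The four parts stand in the pockets in reverse order, each within about 3 mm of the pocket centre. Their tops are at the same heights as at the start, and the tin is at the same pixels as before. Handing in.

```bash
python3 -c "
from station import bot
print(bot.hand_in())"
```

```text
the job is handed in; nothing more can be done
None
```

I moved all four parts into the empty rack in reverse order, lowered each until the wrist force showed floor contact, and handed the job in after about 30 s of the 99 s allowed. No part was dropped.

| Part | Starting place | Pocket now (rack y) |
|---|---|---|
| Choke | leftmost | −96 mm (rightmost) |
| Capacitor | second from left | −32 mm |
| Transformer | third from left | +32 mm |
| Heat sink | rightmost | +96 mm (leftmost) |

**Last checks:**
- In both camera views, every part stands within about 3 mm of its pocket's centre across and along it.
- The part tops measure 65–76 mm above the bench. They match the starting heights and fit upright parts on the pocket floor.
- The gripper is open and clear of everything, with no contact force.

**Disagreements:**
- The two cameras differ by 2–3 mm in height and by up to about 5 mm in plan.
- Comparing the bottle and tin with the first images gave mean differences of 4.5–5 in the top view but 12–13 in the side view. I did not find out why. The tin's pixel position did not change, and the arm never came near either one. I did not re-measure the bottle's position at the end.

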